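Fit the notched blade to the window scraper

ROBOT

A 7-joint arm with a two-finger parallel gripper is mounted at the origin on the work surface. World frame = base frame: x ahead of the robot, y to its left, z up, the work surface at z = 0. Lengths are in m, angles in rad, forces in N, time in s.
With the tool pointing down it reaches from about 0.425 to 0.875 m from the base axis. Payload 4.7 kg.
Tool frame: the origin (TCP) lies midway between the tips of the shut fingers; the grasp point (between the pads) lies 19 mm behind it; z points along the fingers, y is the line along which they close (so a half turn about z gives the same grasp; the last joint's range is limited). The gripper opens to 87 mm and grips with 3 to 60 N. Pads are 19 mm wide; open, the fingers measure 117 mm over their backs; the gripper's body (75 mm by 190 mm) begins 51 mm behind the grasp point.
Start: joints at [1.213, 0.321, -0.07, 1.45, 0.023, 1.371, -0.057], TCP at [0.236, -0.606, 0.223] pointing down, gripper open.
Joint ranges: [-2.86, 2.86], [-0.3, 2.09], [-1.38, 1.24], [0.06, 2.45], [-1.56, 4.7], [0.09, 2.05], [-2.69, 2.69]. Speed limits (rad/s): [2.57, 2.57, 3.14, 3.14, 3.14, 3.14, 3.14].

INTERFACE

Orientations are given as a rotation vector (axis times angle).
In Python, from station import bot gives the robot as it stands.
- The arm moves only by the tool step_arm, never from a script. Its argument "motion" is a list that holds one entry, the list of rows, each a list of 7 numbers: the shift along the tool's x, y, z in m, then the turn, a rotation vector about the tool's x, y, z in degrees, then the opening, from 0 (shut) to 1 (fully open). A call has 1 to 8 rows; each row is the pose to reach, as a shift and turn from the pose commanded when the call began, along the tool's axes at that moment; what a row does not reach only later rows make up. A row lasts 1/8 s, in which the tool goes at most 62.5 mm and 10.7 degrees, less where a joint would pass 70% of its speed; a pose out of reach is approached as far as the arm can. A call with a gripper value outside its range is refused whole. The fingers move at their own pace and stop on an object; "newtons" is the grip in N (left out, the last holds). Time passes only in rows, so rows that repeat a pose let the fingers close. It gives the time, the measured TCP pose, the force, the opening and the grip force at its end, in the units of the state.
- bot.get_obs(): the state, without advancing time (a new reading comes with each control period).
- bot.snapshot(name): name is "scene" or "top"; returns a dict with "img" (384x512x3 uint8, blue, green, red), "fovy" (degrees; the focal length in pixels is half the picture's height over the tangent of half this angle, whatever the lens; pixels are square), "cx", "cy" (the principal point, pixels), "extrinsics" (4x4, takes a point from camera to world coordinates). Camera axes: x right, y down, z forward; pixel columns grow to the right and rows downward; lengths in m; the calibration is good to about 2 mm. A picture is of the moment at which its call begins. There is no depth.
- bot.finish_job(): hands the job in; it is judged then, once.
Trained networks look in a picture, given as the dict that the camera call returned (one of the last four; its "shot" number tells which), for a name from the list of things; names that differ only in an ending like _2 or _b are one class to them, and where a whole thing is asked for, a point or a joint stands for the part that bears it (a point fixed in the world has none). Each returns a list of dicts, best first, with "p" (0 to 1); they miss things now and then, are a little off and sometimes report something else, mostly with a low value. They report only what shows in the picture. A call takes as long as a camera call. They do not tell look-alikes from the thing itself.
- bot.boxes_of(picture, target): "point" ([column, row] in pixels, amid what is visible of it).
- bot.outline_of(picture, target): "pixels" (384x512 bool, what is visible of it) and "point" ([column, row] in pixels, amid what is visible of it).
- bot.pinpoint(picture, target): "point" ([column, row] in pixels: a listed point, or the origin of a listed thing).
The state is a dict: "time_s": time; "qpos": joint angles; "qd": joint speeds; "effort": joint torques, N m; "eef_pos": TCP position; "tcp_rot": TCP orientation; "force": force on the tool from outside, world axes, zero at the start; "moment": the same for the moment, N m; "gripper_width": finger opening in m; "gripper_force": force on a finger pad.
Only numpy, scipy, OpenCV 4.12 (cv2) and the standard library are available. Lean on these libraries where they do the work, as an engineer would, in place of code of your own. Each camera call takes 0.05 s, during which the arm holds its last target. There are 200 camera calls.

TASK

Fit the blade to the window scraper lying on the sill: take the blade that has a notch in its back edge and lay it gently, not dropped, on the scraper's flat bed, with its notch over the bed's pin and its cutting edge away from the handle, so that it lies flat and square to the handle. Leave the other blade, which has no notch, and the lantern where they are.

Things in the scene. Friction and masses are not known exactly. Their poses are not given: they have to be found in the camera images.
- blade: Loose notched steel blade, lying flat, z up, about 120 g. Origin: on its underside, below the fin's middle. Plate 4 mm thick, 100 wide (y), x -42 (back edge) to +28, then an 8 mm thin cutting edge. Notch open at the back edge: x -42 to -18, y -12 to +12 mm. Black grip fin on the origin: 28 long (x), 10 thick (y), top 26 mm above the underside; pinch it across y, tips just above the plate.
- scraper: Bladeless window scraper, loose on its back, 0.6 kg. Origin on the sill under the grey bed: level block x -46 to +22, y -40 to +40, top 16 mm above the sill. Upright steel pin, 8 mm diameter, at x -30, y 0, rising 10 mm above the bed. Black handle, 26 mm high, runs along -x to x -175. A blade fitted ideally has its origin 16 mm straight above this one, axes (x: cutting edge) parallel.
- plain_blade: The other loose steel blade, not wanted: same size, fin, origin and axes as the blade, but its back edge is straight, with no notch. Not to be moved.
- lantern: Green solar lantern standing upright, round, 90 mm in diameter, 91 mm high, with a clear middle and a press button on top; 350 g. Origin at the centre of its underside. Not to be moved.
Things that resemble listed ones, but are neither listed nor needed, are in the scene too. What is shaped like the blade but blue is not meant. There is more than one size of the scraper; the job needs the larger.

How it is judged:
By the outcome, as a careful person would: the job done as asked, in the order asked, and still so for the second after the job is handed in, with the robot touching nothing.
It also fails if it takes over 40 s, if anything falls off the work surface, if the arm or the gripper's body presses on something with over 40 N, if the wrist force passes 120 N, or if a joint passes its speed limit or range.

## Working session

There is one attempt and no reset: what is moved stays moved. The work goes in short steps, Python scripts to look and compute and a tool call to move; the robot and the scene stay as the last step left them, time stands still between calls to the robot, and variables do not carry over. Pictures are saved under pics/ and viewed, at most 10 in all, crops included, and the job is handed in when it is done.

Besides the shell and the picture viewer there is one more tool, called by a JSON object that holds its "api" and its "payload". step_arm: Moves the arm, as the interface text tells. Its arguments: {"type":"object","properties":{"motion":{"type":"array","items":{"type":"array","items":{"type":"array","items":{"type":"number"}}}},"newtons":{"type":"number"}},"required":["motion"]}

```bash
mkdir -p pics; cat > h.py <<'E'
import numpy as np,cv2
from station import bot
def K(s):
    f=s["img"].shape[0]/2/np.tan(np.radians(s["fovy"])/2); return f
def w(s,p,z):
    f=K(s);E=np.array(s["extrinsics"]);d=E[:3,:3]@np.array([(p[0]-s["cx"])/f,(p[1]-s["cy"])/f,1]);o=E[:3,3]
    return o+d*(z-o[2])/d[2]
def px(s,P):
    E=np.array(s["extrinsics"]);c=E[:3,:3].T@(np.array(P)-E[:3,3]);f=K(s)
    return c[:2]/c[2]*f+[s["cx"],s["cy"]]
E
python3 - <<'E'
from h import *
o=bot.get_obs();print(o["time_s"],o["eef_pos"],o["tcp_rot"])
for n in("scene","top"):
    s=bot.snapshot(n);cv2.imwrite(f"pics/{n}.png",cv2.resize(s["img"],(800,600),interpolation=cv2.INTER_CUBIC))
    E=np.array(s["extrinsics"]);print(n,s["fovy"],s["cx"],s["cy"],E.round(3).tolist())
    for t in("blade","plain_blade","scraper","lantern"):
        for d in bot.pinpoint(s,t): print(t,round(d["p"],2),np.round(d["point"],1),w(s,d["point"],0).round(3))
E
```

```text
0.0 [ 0.23584996 -0.60509197  0.22143306] [-3.08557894e+00 -5.80276594e-01  7.91233980e-04]
scene 56.771062916669834 247.46380109590152 189.55698918032132 [[-0.243, 0.752, -0.612, 1.036], [0.97, 0.194, -0.147, 0.159], [0.009, -0.63, -0.777, 0.616], [0.0, 0.0, 0.0, 1.0]]
blade 0.62 [102.9 217.9] [ 0.7   -0.231  0.   ]
blade 0.56 [135.2 159.1] [ 0.527 -0.24   0.   ]
blade 0.44 [235.  166.8] [ 0.491 -0.002  0.   ]
plain_blade 0.56 [234.1 170. ] [ 0.501 -0.001  0.   ]
scraper 0.59 [384.1 183.9] [0.457 0.34  0.   ]
lantern 0.57 [238.3 269.6] [0.743 0.074 0.   ]
top 54.06506076430128 257.11951011940266 191.14604490783125 [[0.007, -0.995, 0.097, 0.517], [-0.999, -0.004, 0.033, 0.036], [-0.032, -0.098, -0.995, 1.027], [0.0, 0.0, 0.0, 1.0]]
blade 0.78 [368.6 223.8] [ 0.531 -0.232  0.   ]
blade 0.75 [368.9 161.6] [ 0.701 -0.236  0.   ]
plain_blade 0.81 [290.2 236.2] [ 0.496 -0.021  0.   ]
scraper 0.89 [152.6 250.8] [0.453 0.353 0.   ]
scraper 0.57 [215.1 218.9] [0.541 0.184 0.   ]
lantern 0.83 [257.2 151.4] [0.729 0.07  0.   ]
```

View pics/scene.png

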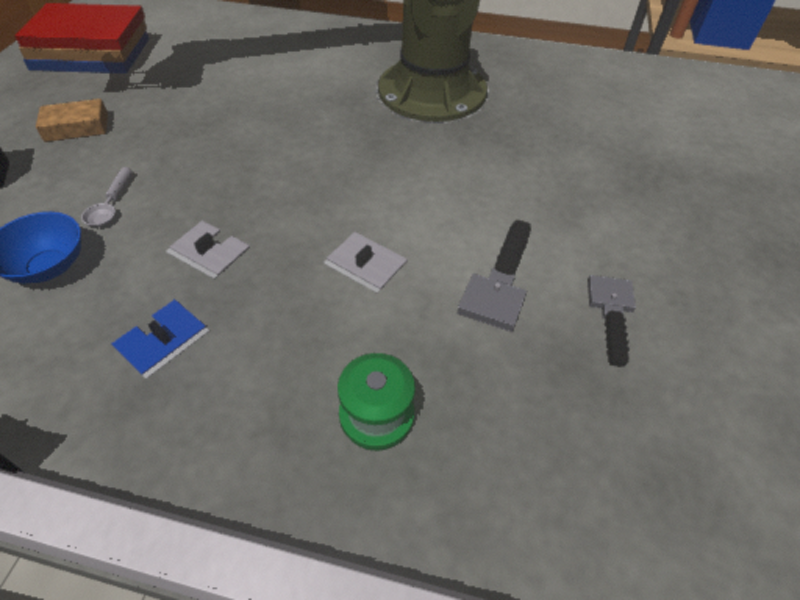

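View pics/top.png

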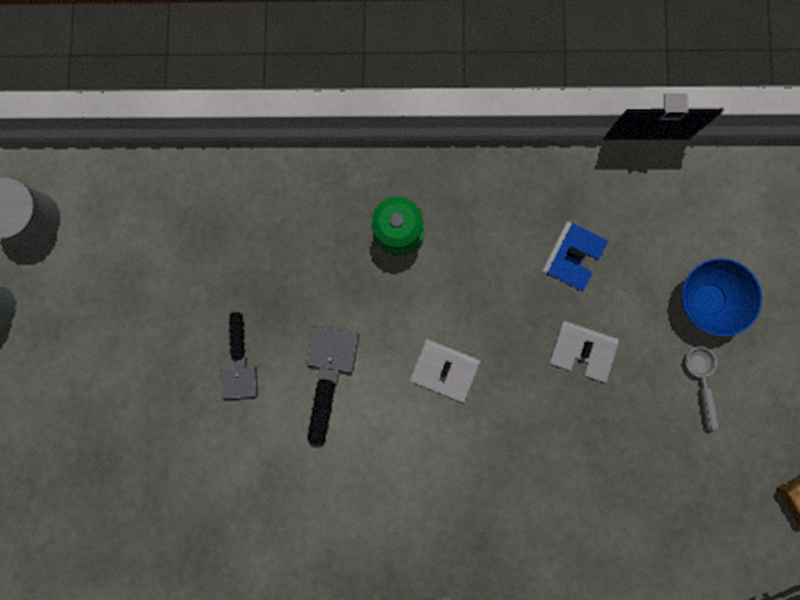

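Candidates at top-view pixels (800x600): the grey notched blade (585,350), the blue notched blade (575,255, not meant), and the plain blade (445,371, not wanted). The scrapers are the large one (332,350) and the small one (238,383). I choose the grey notched blade and the large scraper, and will fit their poses to the outlines and check them in a crop.

```bash
cat >> h.py <<'E'
from scipy.optimize import minimize
BL=[(-.018,.036,-.05,.05,0,.004),(-.042,-.018,-.05,-.012,0,.004),(-.042,-.018,.012,.05,0,.004),(-.014,.014,-.005,.005,.004,.026)]
SC=[(-.046,.022,-.04,.04,0,.016),(-.175,-.075,-.013,.013,0,.026),(-.08,-.046,-.009,.009,.004,.016)]
U=4
def render(s,boxes,q,z=0):
    m=np.zeros((384*U,512*U),np.uint8);c,n=np.cos(q[2]),np.sin(q[2])
    for a,b,d,e,f,g in boxes:
        P=[px(s,(q[0]+c*x-n*y,q[1]+n*x+c*y,z+h)) for x in(a,b) for y in(d,e) for h in(f,g)]
        P=(np.array(P)+.5)*U
        cv2.fillConvexPoly(m,cv2.convexHull(np.round(P).astype(np.int32)),1)
    return m
def fit(views,boxes,q0,z=0):  # views: (shot, mask)
    ms=[cv2.resize(m.astype(np.uint8),None,fx=U,fy=U,interpolation=cv2.INTER_NEAREST) for _,m in views]
    def cost(v):
        q=v*[.01,.01,.1]
        return -sum((lambda r:(r&m).sum()/(r|m).sum())(render(s,boxes,q,z)) for (s,_),m in zip(views,ms))
    x0=np.array(q0)/[.01,.01,.1]
    r=minimize(cost,x0,method="Nelder-Mead",options=dict(initial_simplex=[x0]+[x0+d for d in np.eye(3)*1.5],xatol=.01,fatol=1e-4))
    return r.x*[.01,.01,.1],-r.fun/len(views)
def near(s,t,P):
    p=px(s,P);L=[d for d in bot.outline_of(s,t) if np.hypot(*(np.array(d["point"])-p))<25]
    return L[0]["pixels"] if L else None
E
cat > m.py <<'E'
from h import *
S=[bot.snapshot(n) for n in("top","scene")]
for t,B,P,a in(("blade",BL,(.525,-.235,0),.2),("scraper",SC,(.54,.18,.01),-.15)):
    V=[(s,near(s,t,P)) for s in S]; print(t,[None if m is None else int(m.sum()) for _,m in V]); V=[v for v in V if v[1] is not None]
    if not V: continue
    for VV in [V]+[[v] for v in V]:
        q,i=fit(VV,B,(P[0],P[1],a)); print(q.round(4),np.degrees(q[2]).round(1),round(i,3))
        if VV is V: Q=q
    c=[cv2.findContours(render(s,B,Q),0,2)[0] for s in S]
    for k,s in enumerate(S):
        p=px(s,P).astype(int);im=cv2.resize(s["img"],None,fx=U,fy=U,interpolation=cv2.INTER_CUBIC);cv2.drawContours(im,c[k],-1,(0,0,255),1)
        y,x=max(p[1]-35,0)*U,max(p[0]-45,0)*U;cv2.imwrite(f"pics/_{t}{k}.png",im[y:y+280,x:x+360])
r=lambda t:cv2.hconcat([cv2.imread(f"pics/_{t}{k}.png") for k in(0,1)])
cv2.imwrite("pics/fit.png",cv2.vconcat([r("blade"),r("scraper")]))
E
python3 m.py
```

```text
blade [1027, 941]
[ 0.5313 -0.2457 -0.3285] -18.8 0.932
[ 0.5317 -0.2454 -0.3281] -18.8 0.949
[ 0.5307 -0.2467 -0.3276] -18.8 0.919
scraper [1262, 1586]
[ 0.5409  0.1869 -0.1583] -9.1 0.89
[ 0.542   0.1869 -0.1646] -9.4 0.884
[ 0.5396  0.1871 -0.1628] -9.3 0.91
```

View pics/fit.png

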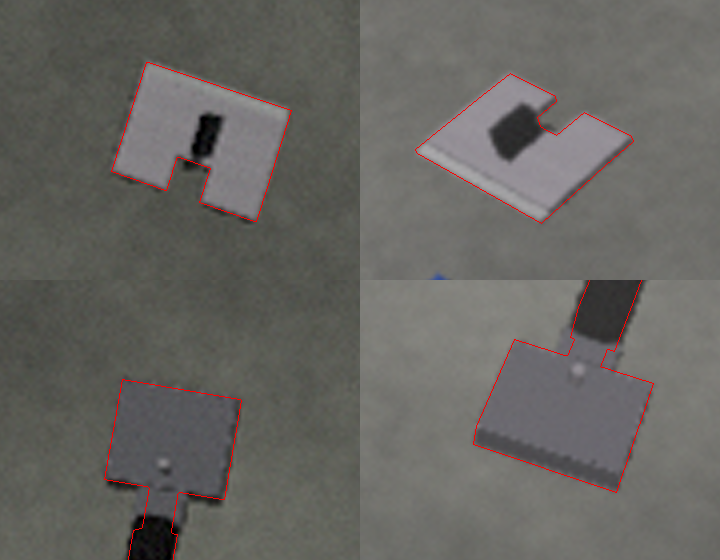

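The crops show the notched grey blade and the large bed with its pin. The red model outlines coincide with both in both views. Moving now.

```bash
cat > go.py <<'E'
import sys;from h import *
from scipy.spatial.transform import Rotation as R
x,y,z,yaw=map(float,sys.argv[1:5]);o=bot.get_obs();C=R.from_rotvec(o["tcp_rot"])
T=R.from_euler("z",yaw,degrees=True)*R.from_rotvec([np.pi,0,0])
print("t",o["time_s"],"pos",np.round(o["eef_pos"],4),"shift",C.inv().apply(np.array([x,y,z])-o["eef_pos"]).round(4),"turn",(C.inv()*T).as_rotvec(degrees=True).round(2),"F",np.round(o["force"],2),"M",np.round(o["moment"],3),"w",round(float(o["gripper_width"]),4),"gf",round(float(o["gripper_force"]),1),"q",np.round(o["qpos"],2))
E
python3 go.py .5313 -.2457 .1 -18.8
```

```text
t 0.8 pos [ 0.2361 -0.6056  0.2226] shift [ 0.4058 -0.2281  0.1226] turn [1.000e-02 0.000e+00 4.011e+01] F [-0.7  -0.12  0.59] M [-0.043 -0.035  0.042] w 0.0867 gf 0.0 q [ 1.21  0.32 -0.07  1.45  0.02  1.37 -0.06]
```

{"api": "step_arm", "payload": {"motion": [[[0.4058,-0.2281,0.09,0,0,40.1,0.6],[0.4058,-0.2281,0.09,0,0,40.1,0.6],[0.4058,-0.2281,0.09,0,0,40.1,0.6],[0.4058,-0.2281,0.09,0,0,40.1,0.6],[0.4058,-0.2281,0.09,0,0,40.1,0.6],[0.4058,-0.2281,0.1226,0,0,40.1,0.6],[0.4058,-0.2281,0.1226,0,0,40.1,0.6],[0.4058,-0.2281,0.1226,0,0,40.1,0.6]]]}}

```text
time_s: 1.8
eef_pos: [0.5326, -0.2432, 0.0994]
tcp_rot: [-3.099, 0.51, -0.001]
force: [-0.2, -0.8, -0.2]
gripper_width: 0.0522
gripper_force: 0.0
```

```bash
python3 go.py .5313 -.2457 .1 -18.8
```

```text
t 1.8 pos [ 0.5326 -0.2432  0.0994] shift [-0.0005  0.0028 -0.0006] turn [-0.02 -0.02  0.1 ] F [-0.24 -0.78 -0.22] M [0.008 0.03  0.016] w 0.0522 gf 0.0 q [ 0.62  0.29 -0.28  1.76  0.09  1.11 -1.58]
```

{"api": "step_arm", "payload": {"motion": [[[-0.0005,0.0028,0.05,0,0,0,0.6],[-0.0005,0.0028,0.075,0,0,0,0.6],[-0.0005,0.0028,0.086,0,0,0,0.6],[-0.0005,0.0028,0.086,0,0,0,0.6],[-0.0005,0.0028,0.086,0,0,0,0.6]]]}}

```text
time_s: 2.42
eef_pos: [0.531, -0.2488, 0.0154]
tcp_rot: [3.099, -0.513, 0.004]
force: [0.4, -0.2, -1.2]
gripper_width: 0.0522
gripper_force: 0.0
```

```bash
python3 go.py .5313 -.2457 .0075 -18.8
```

```text
t 2.425 pos [ 0.531  -0.2488  0.0154] shift [-0.0008 -0.003   0.0079] turn [ 0.02 -0.15 -0.02] F [ 0.39 -0.23 -1.25] M [ 0.075 -0.004  0.056] w 0.0522 gf 0.0 q [ 0.62  0.39 -0.26  1.82  0.12  0.95 -1.6 ]
```

{"api": "step_arm", "payload": {"motion": [[[-0.0006,-0.0025,0.0079,0,0,0,0.6],[-0.0006,-0.0025,0.0079,0,0,0,0.6],[-0.0006,-0.0025,0.0079,0,0,0,0.0],[-0.0006,-0.0025,0.0079,0,0,0,0.0],[-0.0006,-0.0025,0.0079,0,0,0,0.0],[-0.0006,-0.0025,0.0079,0,0,0,0.0],[-0.0006,-0.0025,0.0079,0,0,0,0.0],[-0.0006,-0.0025,0.0079,0,0,0,0.0]]], "newtons": 30}}

```text
time_s: 3.42
eef_pos: [0.5302, -0.2456, 0.0061]
tcp_rot: [3.099, -0.513, 0.0]
force: [-0.0, 0.4, -0.0]
gripper_width: 0.0101
gripper_force: 30.0
```

```bash
python3 go.py .5313 -.2457 .13 -18.8
```

```text
t 3.425 pos [ 0.5302 -0.2456  0.0061] shift [ 0.0011 -0.0003 -0.1239] turn [ 0. -0.  0.] F [-0.03  0.38 -0.02] M [ 0.081  0.054 -0.035] w 0.0101 gf 30.0 q [ 0.61  0.4  -0.26  1.83  0.13  0.93 -1.61]
```

{"api": "step_arm", "payload": {"motion": [[[0,0,-0.03,0,0,0,0.0],[0,0,-0.07,0,0,0,0.0],[0,0,-0.11,0,0,0,0.0],[0,0,-0.11,0,0,0,0.0],[0,0,-0.11,0,0,0,0.0]]]}}

```text
time_s: 4.05
eef_pos: [0.5294, -0.2454, 0.1151]
tcp_rot: [-3.099, 0.513, 0.002]
force: [-0.2, 0.6, -2.2]
gripper_width: 0.0097
gripper_force: 30.0
```

```bash
python3 go.py .541 .187 .1 -9.2
```

```text
t 4.05 pos [ 0.5294 -0.2454  0.1151] shift [-0.1283 -0.413   0.0153] turn [-0.    0.09 -9.6 ] F [-0.23  0.63 -2.19] M [0.033 0.094 0.003] w 0.0097 gf 30.0 q [ 0.63  0.27 -0.28  1.74  0.08  1.14 -1.57]
```

{"api": "step_arm", "payload": {"motion": [[[-0.01,-0.033,0,0,0,-1,0.0],[-0.027,-0.085,0,0,0,-2,0.0],[-0.045,-0.143,0,0,0,-3.5,0.0],[-0.063,-0.202,0,0,0,-5,0.0],[-0.081,-0.26,0,0,0,-6.5,0.0],[-0.099,-0.318,0,0,0,-8,0.0],[-0.115,-0.37,0,0,0,-9,0.0],[-0.125,-0.402,0,0,0,-9.6,0.0]]]}}

```text
time_s: 5.05
eef_pos: [0.5393, 0.1786, 0.1141]
tcp_rot: [-3.132, 0.245, 0.006]
force: [0.0, -0.2, -1.8]
gripper_width: 0.0102
gripper_force: 30.0
```

```bash
python3 go.py .541 .187 .07 -9.2
```

```text
t 5.05 pos [0.5393 0.1786 0.1141] shift [ 0.0005 -0.0086  0.0441] turn [-0.    0.21  0.24] F [ 0.03 -0.23 -1.83] M [0.029 0.031 0.017] w 0.0102 gf 30.0 q [ 0.13  0.28 -0.57  1.77  0.16  1.14 -2.22]
```

{"api": "step_arm", "payload": {"motion": [[[0.0005,-0.006,0.03,0,0,0,0.0],[0.0005,-0.008,0.044,0,0,0,0.0],[0.0005,-0.008,0.044,0,0,0,0.0],[0.0005,-0.008,0.044,0,0,0,0.0],[0.0005,-0.008,0.044,0,0,0,0.0]]]}}

```text
time_s: 5.68
eef_pos: [0.544, 0.1826, 0.073]
tcp_rot: [-3.131, 0.254, -0.003]
force: [-0.8, 0.5, -2.3]
gripper_width: 0.0099
gripper_force: 30.0
```

```bash
python3 go.py .541 .187 .07 -9.2; python3 - <<'E'
from h import *
s=bot.snapshot("scene");t=bot.snapshot("top")
f=lambda s:cv2.resize(s["img"][(p:=px(s,(.54,.187,.06)).astype(int))[1]-60:p[1]+60,p[0]-50:p[0]+50],None,fx=4,fy=4,interpolation=cv2.INTER_CUBIC)
cv2.imwrite("pics/hold.png",cv2.hconcat([f(s),f(t)]))
E
```

```text
t 5.675 pos [0.544  0.1826 0.073 ] shift [-0.0036 -0.0039  0.003 ] turn [-0.02 -0.09 -0.06] F [-0.81  0.51 -2.34] M [0.019 0.03  0.029] w 0.0099 gf 30.0 q [ 0.11  0.33 -0.56  1.8   0.2   1.06 -2.26]
```

View pics/hold.png

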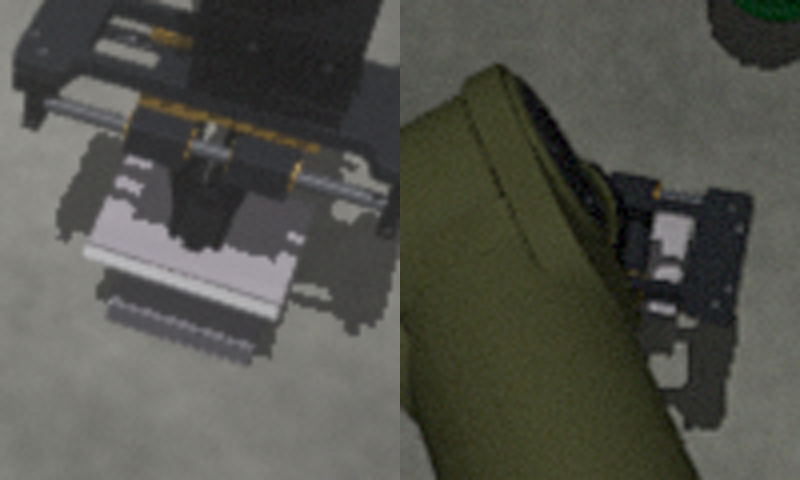

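Held level with the cutting edge forward and away from the handle; front corners at crop pixels (85,250) and (278,318), bed below it. Checking the in-hand pose numerically.

```bash
python3 go.py .540 .187 .036 -9.2; python3 - <<'E'
from h import *
s=bot.snapshot("scene");p=px(s,(.54,.187,.06)).astype(int)
o=bot.get_obs();P=o["eef_pos"];a=np.radians(-9.2);c,n=np.cos(a),np.sin(a)
for u in((85,250),(278,318)): print("seen",w(s,np.array(u)/4+p-[50,60],P[2]-.004).round(4))
for y in(-.05,.05): print("pred",(P[0]+.001+c*.036-n*y,P[1]+n*.036+c*y))
E
```

```text
t 5.775 pos [0.5438 0.1828 0.0728] shift [-0.0044 -0.0035  0.0368] turn [-0.02 -0.08 -0.04] F [ 0.05 -0.06 -2.35] M [ 0.024 -0.03  -0.03 ] w 0.0096 gf 30.0 q [ 0.11  0.33 -0.56  1.8   0.2   1.06 -2.26]
seen [0.5693 0.1298 0.0687]
seen [0.5883 0.228  0.0687]
pred (np.float64(0.5721887840800408), np.float64(0.12773216364133574))
pred (np.float64(0.5881769028492243), np.float64(0.22644579014863456))
```

{"api": "step_arm", "payload": {"motion": [[[-0.0044,-0.0035,0.015,0,0,0,0.0],[-0.0044,-0.0035,0.03,0,0,0,0.0],[-0.0044,-0.0035,0.036,0,0,0,0.0],[-0.0044,-0.0035,0.036,0,0,0,0.0],[-0.0044,-0.0035,0.036,0,0,0,0.0],[-0.0044,-0.0035,0.036,0,0,0,0.0]]]}}

```text
time_s: 6.58
eef_pos: [0.5398, 0.1873, 0.0365]
tcp_rot: [-3.131, 0.252, -0.001]
force: [-0.6, 0.3, -1.8]
gripper_width: 0.0097
gripper_force: 30.0
```

```bash
python3 go.py .540 .187 .022 -9.2
```

```text
t 6.575 pos [0.5398 0.1873 0.0365] shift [0.0002 0.0003 0.0145] turn [-0.02 -0.05 -0.  ] F [-0.56  0.34 -1.81] M [ 0.01   0.023 -0.019] w 0.0097 gf 30.0 q [ 0.09  0.37 -0.55  1.83  0.23  1.   -2.29]
```

{"api": "step_arm", "payload": {"motion": [[[0,0,0.006,0,0,0,0.0],[0,0,0.01,0,0,0,0.0],[0,0,0.012,0,0,0,0.0],[0,0,0.013,0,0,0,0.0],[0,0,0.0135,0,0,0,0.0],[0,0,0.0135,0,0,0,0.0]]]}}

```text
time_s: 7.32
eef_pos: [0.5394, 0.1873, 0.0226]
tcp_rot: [3.131, -0.252, 0.0]
force: [-0.2, 0.5, -1.2]
gripper_width: 0.0097
gripper_force: 30.0
```

```bash
python3 go.py .540 .187 .022 -9.2
```

```text
t 7.325 pos [0.5394 0.1873 0.0226] shift [0.0006 0.0002 0.0006] turn [ 0.   -0.    0.01] F [-0.24  0.54 -1.22] M [ 0.049  0.032 -0.052] w 0.0097 gf 30.0 q [ 0.08  0.39 -0.54  1.84  0.24  0.97 -2.3 ]
```

{"api": "step_arm", "payload": {"motion": [[[0,0,0.0005,0,0,0,0.0],[0,0,0.001,0,0,0,0.0],[0,0,0.001,0,0,0,0.0]]]}}

```text
time_s: 7.7
eef_pos: [0.5395, 0.1872, 0.0221]
tcp_rot: [3.131, -0.252, 0.0]
force: [-1.6, -0.2, 5.2]
gripper_width: 0.0097
gripper_force: 30.0
```

```bash
python3 go.py .540 .187 .022 -9.2
```

```text
t 7.7 pos [0.5395 0.1872 0.0221] shift [0.0005 0.0001 0.0001] turn [ 0.01 -0.02 -0.  ] F [-1.6  -0.17  5.16] M [-0.125  0.431 -0.046] w 0.0097 gf 30.0 q [ 0.08  0.39 -0.54  1.84  0.24  0.97 -2.3 ]
```

{"api": "step_arm", "payload": {"motion": [[[0,0,0,0,0,0,0.3],[0,0,0,0,0,0,0.4],[0,0,0,0,0,0,0.4],[0,0,-0.02,0,0,0,0.4],[0,0,-0.05,0,0,0,0.4],[0,0,-0.1,0,0,0,0.4],[0,0,-0.15,0,0,0,0.4]]]}}

```text
time_s: 8.57
eef_pos: [0.5393, 0.1875, 0.1744]
tcp_rot: [-3.131, 0.251, -0.002]
force: [0.9, -0.1, 0.0]
gripper_width: 0.0347
gripper_force: 0.0
```

```bash
python3 go.py .40 -.35 .22 -40
```

```text
t 8.575 pos [0.5393 0.1875 0.1744] shift [-0.0519  0.5528 -0.046 ] turn [-0.05 -0.05 30.83] F [ 0.87 -0.12  0.02] M [ 0.063 -0.007 -0.017] w 0.0347 gf 0.0 q [ 0.13  0.23 -0.58  1.7   0.13  1.25 -2.21]
```

Move aside to look.

{"api": "step_arm", "payload": {"motion": [[[-0.005,0.055,-0.04,0,0,5,0.4],[-0.01,0.11,-0.04,0,0,10,0.4],[-0.02,0.17,-0.04,0,0,15,0.4],[-0.025,0.23,-0.04,0,0,20,0.4],[-0.03,0.29,-0.04,0,0,25,0.4],[-0.035,0.35,-0.04,0,0,30,0.4],[-0.04,0.4,-0.04,0,0,30,0.4],[-0.04,0.4,-0.04,0,0,30,0.4]]]}}

```text
time_s: 9.57
eef_pos: [0.4345, -0.2056, 0.2129]
tcp_rot: [2.954, -1.065, 0.003]
force: [-0.1, 0.4, 0.1]
gripper_width: 0.0347
gripper_force: 0.0
```

```bash
python3 - <<'E'
from h import *
S=[bot.snapshot(n) for n in("top","scene")]
V=[(s,near(s,"blade",(.54,.187,.02))) for s in S];V=[v for v in V if v[1] is not None]
if V: print("blade",len(V),fit(V,BL,(.54,.187,-.16),.016))
V=[(s,near(s,"scraper",(.53,.187,.0))) for s in S];print([m is None or int(m.sum()) for _,m in V])
for s in S[:1]:
    for t in("plain_blade","lantern"): print(t,[(round(d["p"],2),w(s,d["point"],0).round(3)) for d in bot.pinpoint(s,t)[:1]])
f=lambda s:cv2.resize(s["img"][(p:=px(s,(.5,.18,.02)).astype(int))[1]-50:p[1]+50,p[0]-40:p[0]+40],None,fx=5,fy=5,interpolation=cv2.INTER_CUBIC)
cv2.imwrite("pics/done.png",cv2.hconcat([f(s) for s in S]))
E
```

```text
blade 2 (array([ 0.54013697,  0.18708786, -0.16710423]), np.float64(0.9464552426243371))
[True, True]
plain_blade [(0.6, array([ 0.499, -0.01 ,  0.   ]))]
lantern [(0.68, array([0.737, 0.082, 0.   ]))]
```

View pics/done.png

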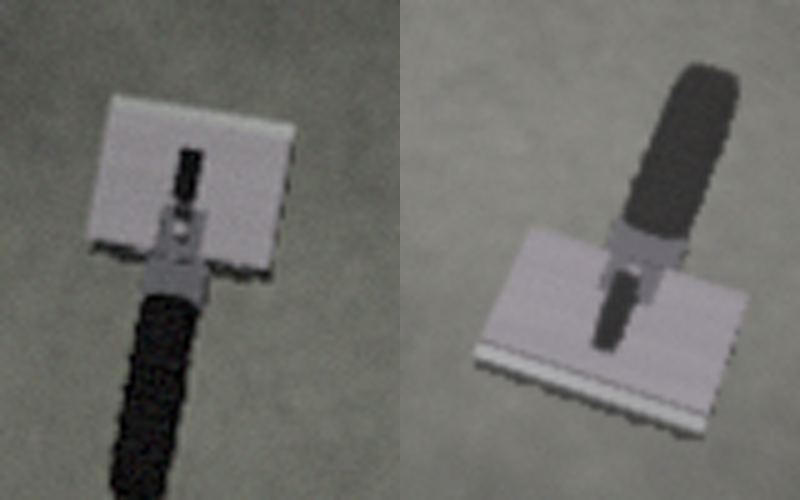

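The pin sits centred in the notch at about (182,230), and the blade lies flat and square. I'll check by image difference that the plain blade and lantern have not moved, then hand in.

```bash
python3 - <<'E'
from h import *
s=bot.snapshot("top");a=cv2.resize(s["img"],(800,600),interpolation=cv2.INTER_CUBIC);b=cv2.imread("pics/top.png")
for n,(x,y) in dict(lantern=(398,225),plain=(445,371),small=(238,355),blade_fitted=(332,350)).items():
    g=lambda i:cv2.cvtColor(i[y-42:y+42,x-42:x+42],6).astype(np.float32)
    print(n,cv2.phaseCorrelate(g(b),g(a)),np.abs(g(a)-g(b)).mean())
E
```

```text
lantern ((-0.01116334698924959, 0.049016964265007346), 1.0634645193594474) 5.4158163
plain ((0.024471559244886976, 0.09509008302116939), 1.014064761267768) 7.1147957
small ((-0.010365178975135336, 0.010139551460952134), 1.086390610565374) 5.904195
blade_fitted ((-0.1229339342095983, -0.19339724743947073), 0.6813953863544229) 22.144417
```

```bash
python3 -c "
from station import bot
print(bot.finish_job())"
```

```text
the job is handed in; nothing more can be done
None
```

The notched blade lies flat on the larger scraper's bed with its notch over the pin and its cutting edge away from the handle, within about 1 mm and 0.5° of the ideal fit as measured in the camera images; the plain blade and lantern did not move, and the job is handed in.

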